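# Hold a copper handle lug home in the corner of a drilling jig

### The job

Pick the copper handle lug up from the cork mat and lay it flat on the bed of the drilling jig, its white-dabbed corner towards the corner between the two brass stops, then slide it home without ramming, so that its sides sit flush against both stops at once. The job finishes while you still hold it pressed firmly against both stops, ready for drilling: do not let go. Leave all the other things where they are.

Things in the scene. Friction and masses are not known exactly. Their poses are not given: they have to be found in the camera images.
- lug: copper handle lug, about 0.4 to 0.65 kg: a flat foot 72 (its x) by 48 (its y) by 12 thick, with an upright ear in the middle, 36 wide (along its x), 12 thick (along its y), rounded top 54 above the underside, with a dark bore. Grip it from above across the 12 mm thickness of the ear, fingers either side along the lug's y. Origin: centre of the underside; z up. A white paint dab, 13 across, on top of the foot marks the corner at +x, +y.
- lug_ear (a point): middle of the lug's ear, 36 above the underside: the place to grip; axes as the lug
- lug_corner (a point): the white-dabbed corner of the foot (+36, +24 of the lug's origin), at its underside; axes as the lug
- jig: fixed grey drilling jig: bed 170 (its x) by 130 (its y), bed surface 20 above its origin (centre of its underside, on the bench). Two brass stops 10 high stand on the bed along the +y and +x edges and make a corner at +x, +y; the opposite sides are open. Not slippery: a lug pressed hard on the bed or on one stop may stick before it is home.
- jig_corner (a point): the corner where the inner faces of the two stops would meet, on the bed surface (+70, +50, +20 of the jig's origin); axes as the jig. With the lug home, its x axis is parallel to the jig's x axis and same way round, and lug_corner is at jig_corner
- long_stop: brass bar 145 x 15 x 10 high along the jig's x; inner face is at jig y = +50 and looks to -y. Origin: centre of its underside
- end_stop: brass bar 15 x 95 x 10 high along the jig's y; inner face is at jig x = +70 and looks to -x. Origin: centre of its underside
- mat: fixed cork mat 170 x 230 x 6 thick on which both lugs and the washer start, on the other side of the bench from the jig, left or right; origin centre of underside
- steel_lug: dark steel lug of the same shape as the copper one, without paint dab; leave alone
- washer: brass washer, 44 across, 6 thick, on the cork mat between or near the lugs; origin centre of underside; leave alone
- mallet: wooden mallet lying at the far side of the bench; leave alone
- hammer: hammer lying at the left front of the bench; leave alone
- brush: brush lying at the right front; leave alone
- bowl: shallow copper bowl, 130 across, 45 high, far side; leave alone
- tin: open steel cup, 80 across, 80 high, right side; leave alone

How it is judged:
By the outcome, as a careful person would: the job done as asked, in the order asked, and still so for the second after the job is handed in, while the arm keeps its last pose, push and grip.
It also fails if it takes over 64 s, if anything falls off the work surface, if the arm or the gripper's body presses on something with over 40 N, if the wrist force passes 120 N, or if a joint passes its speed limit or range.

### The arm

A 6-joint arm with a two-finger parallel gripper is mounted at the origin on the work surface. World frame = base frame: x ahead of the robot, y to its left, z up, the work surface at z = 0. Lengths are in mm, angles in rad, forces in N, time in s.
With the tool pointing down it reaches from about 350 to 775 mm from the base axis. Payload 7.3 kg.
Tool frame: the origin (TCP) lies on the mounting face of the last link; the fingertips stand 178 mm ahead of it and the grasp point (between the pads) lies 159 mm ahead of it (bot.grip_point_offset is the distance from the TCP to the grasp point, in mm); x points along the fingers, y is the direction in which the jaws open and shut, and the axes are right-handed (so a half turn about x gives the same grasp; the last joint's range is limited). The gripper opens to 92 mm and grips with 3 to 60 N. Pads are 19 mm wide; open, the fingers measure 130 mm over their backs; the gripper's body (75 mm by 190 mm) begins 47 mm behind the grasp point.
Start: joints at [-1.462, 0.342, 1.524, -0, 1.275, -0.146], TCP at [132.347, -508.047, 404.741] pointing down, gripper open.
Joint ranges: [-2.53, 2.53], [-0.77, 2.02], [0.04, 2.7], [-1, 4.14], [0.28, 2.66], [-3.11, 3.11]. Speed limits (rad/s): [2.57, 2.57, 3.14, 3.14, 3.14, 3.14].

### API

Orientations are given as [roll, pitch, yaw] about the fixed x, y, z axes, in that order (R = Rz(yaw) Ry(pitch) Rx(roll)).
In Python, from plant import bot gives the robot as it stands.
- The arm moves only by the tool arm_command, never from a script. Its argument "moves" is a list of rows, each a list of 5 numbers: the shift along the tool's x, y, z in cm, then the turn about the tool's x in degrees, then the opening, from 0 (shut) to 1 (fully open). A call has 1 to 10 rows; each row is the pose to reach, as a shift and turn from the pose measured when the call began, along the tool's axes at that moment; what a row does not reach only later rows make up. A row lasts 1/10 s, in which the tool goes at most 50 mm and 8.59 degrees, less where a joint would pass 70% of its speed; a pose out of reach is approached as far as the arm can. A call with a gripper value outside its range is refused whole. The fingers move at their own pace and stop on an object; the grip force is fixed at half the most. Time passes only in rows, so rows that repeat a pose let the fingers close. It gives the time, the measured TCP pose, the force and the opening at its end, in the units of the state.
- bot.get_obs(): the state, without advancing time (a new reading comes with each control period).
- bot.capture(name): name is "scene" or "top"; returns a dict with "frame" (480x640x3 uint8, blue, green, red), "K" (3x3 intrinsics, pixels), "origin" and "orientation" of the camera in the world. Camera axes: x right, y down, z forward; pixel columns grow to the right and rows downward; lengths in mm; the calibration is good to about 2 mm. A picture is of the moment at which its call begins. There is no depth.
- bot.close_job(): hands the job in, once; it reports no verdict.
The state is a dict: "time": time; "joint_positions": joint angles; "dq": joint speeds; "tau": joint torques, N m; "tool_pos": TCP position; "tcp_rot": TCP orientation; "contact_force": force on the tool from outside, world axes, zero at the start; "moment": the same for the moment, N m; "grip_width": finger opening in mm.
Only numpy, scipy, OpenCV 4.12 (cv2) and the standard library are available. Lean on these libraries where they do the work, as an engineer would, in place of code of your own. Each camera call takes 0.05 s, during which the arm holds its last target.

## Working session

There is one attempt and no reset: what is moved stays moved. The work goes in short steps, Python scripts to look and compute and a tool call to move; the robot and the scene stay as the last step left them, time stands still between calls to the robot, and variables do not carry over. Pictures are saved under pics/ and viewed, and the job is handed in when it is done.

Besides the shell and the picture viewer there is one more tool, called in YAML: its name, and indented under it one key for each argument. arm_command: Moves the arm, as the interface text tells. Its arguments: {"type":"object","properties":{"moves":{"type":"array"}},"required":["moves"]}

```bash
mkdir -p pics; ls
python3 - <<'E'
from plant import bot
import cv2
for n in("scene","top"):
    c=bot.capture(n); cv2.imwrite(f"pics/{n}0.png",c["frame"]); print(n,c["K"],c["origin"],c["orientation"])
o=bot.get_obs(); print({k:o[k] for k in("time","tool_pos","tcp_rot","contact_force","grip_width")}, bot.grip_point_offset)
E
```

```text
pics
scene [[502.17664123   0.         318.93752679]
 [  0.         502.17664123 246.22477321]
 [  0.           0.           1.        ]] [ 884.21961083  528.47153264 1100.11401433] [-2.58356758 -0.00392733  2.55678815]
top [[601.92464873   0.         326.70600278]
 [  0.         601.92464873 236.91256666]
 [  0.           0.           1.        ]] [ 357.89720032    2.4897041  1596.53334191] [-3.02845525 -0.00872286 -1.5485245 ]
{'time': 0.1, 'tool_pos': array([ 132.33130936, -507.92921041,  404.123006  ]), 'tcp_rot': array([-1.69545991,  1.56943689,  1.70094271]), 'contact_force': array([ 0.06327371, -0.51400909, -0.29931674]), 'grip_width': 91.55062968096901} 159.20000000000002
```

View pics/scene0.png

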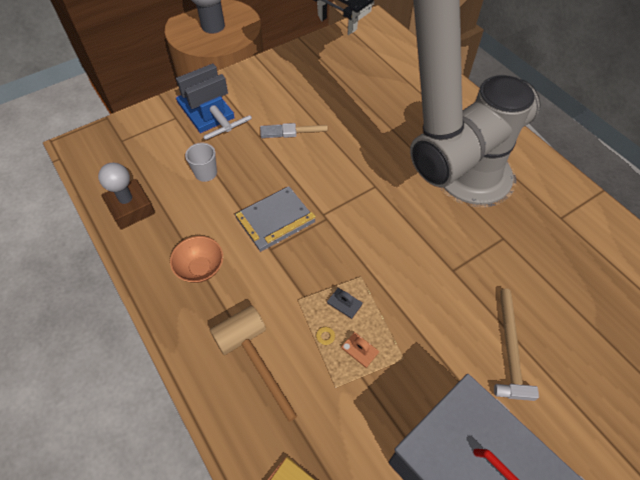

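View pics/top0.png

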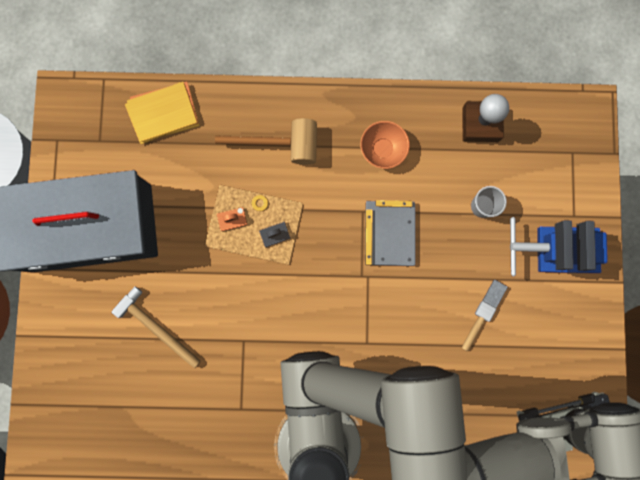

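Run:
```python
import cv2,numpy as np
t=cv2.imread("pics/top0.png");s=cv2.imread("pics/scene0.png")
a=cv2.resize(t[180:272,200:306],None,fx=4,fy=4,interpolation=cv2.INTER_CUBIC)
b=cv2.resize(t[190:275,355:425],None,fx=4,fy=4,interpolation=cv2.INTER_CUBIC)
c=cv2.resize(s[275:390,295:405],None,fx=4,fy=4,interpolation=cv2.INTER_CUBIC)
d=cv2.resize(s[180:255,230:320],None,fx=4,fy=4,interpolation=cv2.INTER_CUBIC)
def stack(x,y):
    h=max(x.shape[0],y.shape[0]); p=lambda i:cv2.copyMakeBorder(i,0,h-i.shape[0],0,0,cv2.BORDER_CONSTANT)
    return np.hstack([p(x),p(y)])
cv2.imwrite("pics/z_top.png",stack(a,b)); cv2.imwrite("pics/z_scene.png",stack(c,d)); print(stack(c,d).shape)
```

```text
(460, 800, 3)
```

View pics/z_top.png

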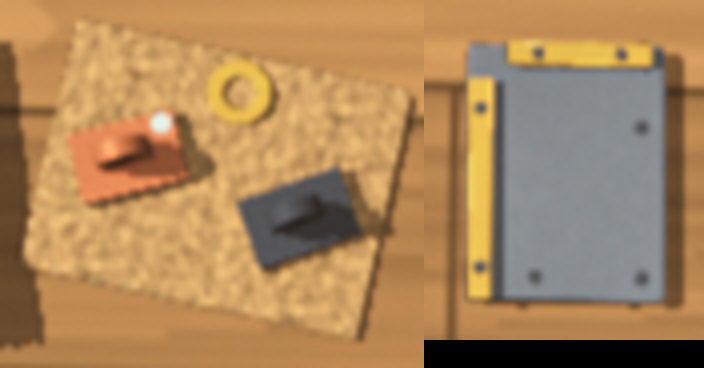

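View pics/z_scene.png

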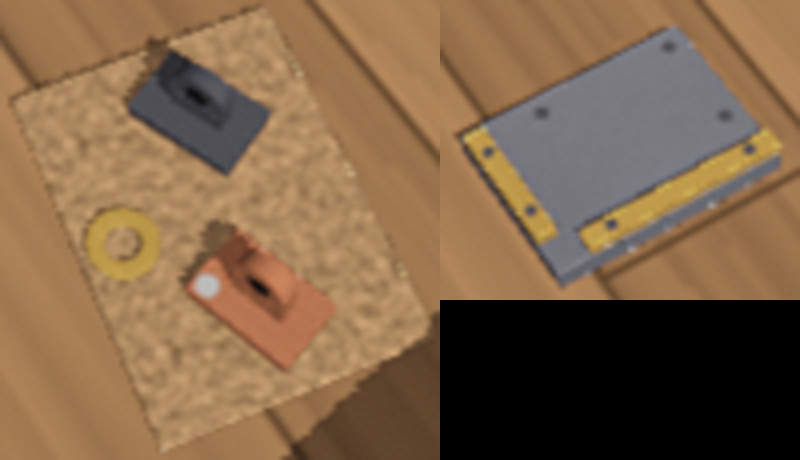

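```bash
cat > h.py <<'E'
import cv2,numpy as np
from scipy.spatial.transform import Rotation as R
from plant import bot
def cast(c,uv,z):
    uv=np.atleast_2d(uv).astype(float); d=np.c_[uv,np.ones(len(uv))]@np.linalg.inv(c["K"]).T@R.from_euler("xyz",c["orientation"]).as_matrix().T
    o=np.asarray(c["origin"]); return (o+d*((z-o[2])/d[:,2])[:,None])[:,:2]
def proj(c,P):
    p=(np.atleast_2d(P)-c["origin"])@R.from_euler("xyz",c["orientation"]).as_matrix()@c["K"].T
    return p[:,:2]/p[:,2:]
def rect(P):
    (cx,cy),(w,h),a=cv2.minAreaRect(P.astype(np.float32)); 
    if w<h: w,h,a=h,w,a+90
    return np.round([cx,cy,w,h,(a+90)%180-90],2)
E
python3 - <<'E'
from h import *
for n in("top","scene"):
    c=bot.capture(n); f=c["frame"]; up=cv2.resize(f,None,fx=4,fy=4,interpolation=cv2.INTER_CUBIC)
    hsv=cv2.cvtColor(up,cv2.COLOR_BGR2HSV); H,S,V=cv2.split(hsv)
    box=lambda x0,y0,x1,y1:(lambda m:(m.__setitem__((slice(4*y0,4*y1),slice(4*x0,4*x1)),1),m)[1])(np.zeros(H.shape,np.uint8))
    lb,jb=(box(210,195,252,240),box(355,190,425,275)) if n=="top" else (box(335,330,385,372),box(230,183,322,250))
    cop=((H<11)|(H>174))&(S>120)&(lb>0)
    dab=(S<70)&(V>165)&(lb>0)
    brass=(H>18)&(H<30)&(S>130)&(V>120)&(jb>0)
    grey=(S<70)&(V>75)&(jb>0)
    conv=lambda m:(np.argwhere(m)[:,::-1]-1.5)/4
    def cc(m,k=1):
        nn,l,st,ce=cv2.connectedComponentsWithStats(m.astype(np.uint8)); o=np.argsort(-st[1:,4])[:k]+1
        return [l==i for i in o]
    for nm,m,z,k in(("cop",cop,18,1),("cop+dab",cop|dab,18,1),("dab",dab,18,1),("grey",grey,20,1),("jig",grey|brass,20,1),("brass",brass,30,2)):
        for q in cc(m,k):
            P=cast(c,conv(q),z); print(n,nm,rect(P),"mean",P.mean(0).round(1),"px",conv(q).mean(0).round(1))
    vis=f.copy(); vis=up.copy(); vis[cop]=(255,0,255); vis[dab]=(0,255,0); vis[brass]=(255,0,0); vis[grey]=(0,0,255)
    x0,y0,x1,y1=(205,185,425,275) if n=="top" else (225,180,395,380)
    cv2.imwrite(f"pics/m_{n}.png",cv2.resize(vis[4*y0:4*y1,4*x0:4*x1],None,fx=.75,fy=.75))
E
```

```text
top cop [576.74 243.03  66.15  40.64 -74.01] mean [577.  235.8] px [235.1 220. ]
top cop+dab [576.74 243.03  66.15  40.64 -74.01] mean [577.  235.8] px [235.1 220. ]
top dab [603.08 224.79  13.28  12.66  47.13] mean [603.1 224.7] px [239.7 210.3]
top grey [ 5.5187e+02 -1.7418e+02  1.6991e+02  1.3220e+02  4.0000e-02] mean [ 546.9 -182.4] px [393.1 234.9]
top jig [ 5.5187e+02 -1.7418e+02  1.6991e+02  1.3220e+02  4.0000e-02] mean [ 546.9 -182.4] px [393.1 234.9]
top brass [ 5.3917e+02 -1.1630e+02  1.4405e+02  1.7510e+01  6.0000e-02] mean [ 540.6 -116.4] px [368.4 236.2]
top brass [ 630.36 -181.74   95.13   16.95  -89.69] mean [ 630.1 -181.4] px [393.5 203.1]
scene cop [582.25 245.81  71.75  48.56 -74.12] mean [580.6 246.6] px [360.4 349.1]
scene cop+dab [582.25 245.81  71.75  48.56 -74.12] mean [580.6 246.6] px [360.4 349.1]
scene dab [602.97 223.21  13.67  13.01  55.02] mean [602.8 223.1] px [346.3 345.9]
scene grey [ 5.5538e+02 -1.7005e+02  1.7278e+02  1.4280e+02  2.3000e-01] mean [ 551.7 -175.3] px [275.1 215.4]
scene jig [ 5.5538e+02 -1.7005e+02  1.7278e+02  1.4280e+02  2.3000e-01] mean [ 551.7 -175.3] px [275.1 215.4]
scene brass [ 541.21 -116.27  146.2    19.86    0.77] mean [ 542.5 -116. ] px [289.6 227.1]
scene brass [ 632.45 -180.36   99.     15.39  -89.52] mean [ 632.8 -178.9] px [247.1 226.2]
```

View pics/m_top.png

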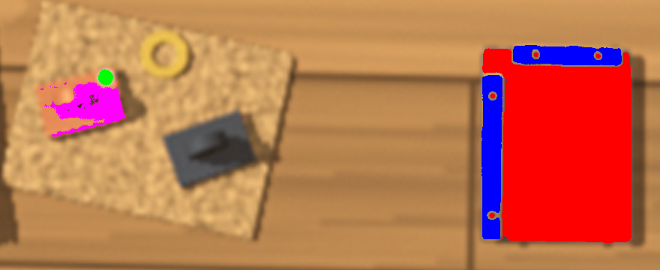

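View pics/m_scene.png

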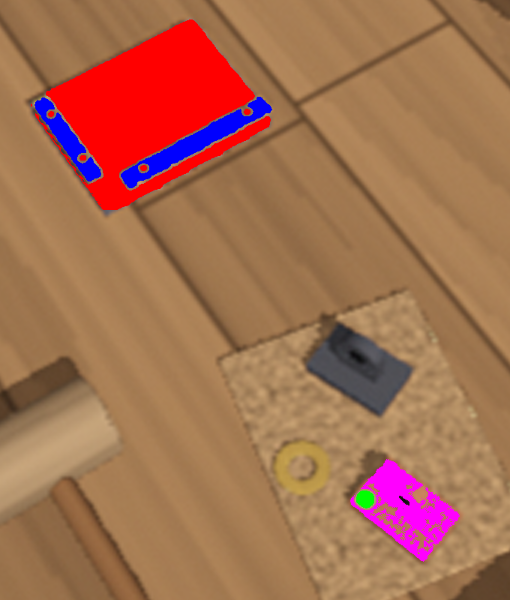

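Run:
```python
from h import *
c=bot.capture("top"); f=c["frame"]; up=cv2.resize(f,None,fx=4,fy=4,interpolation=cv2.INTER_CUBIC)
for n in ("top","scene"):
    c=bot.capture(n); f=c["frame"]; up=cv2.resize(f,None,fx=4,fy=4,interpolation=cv2.INTER_CUBIC)
    H,S,V=cv2.split(cv2.cvtColor(up,cv2.COLOR_BGR2HSV)); lab=cv2.cvtColor(up,cv2.COLOR_BGR2LAB).astype(int)
    m0=np.zeros(H.shape,bool); x0,y0,x1,y1=(212,196,252,236) if n=="top" else (337,327,385,372); m0[4*y0:4*y1,4*x0:4*x1]=1
    for T in(146,150,154):
        cop=m0&((lab[...,1]>T)|((S<90)&(V>150)))
        nn,l,st,ce=cv2.connectedComponentsWithStats(cop.astype(np.uint8)); q=l==1+np.argmax(st[1:,4])
        uv=(np.argwhere(q)[:,::-1]-1.5)/4
        print(n,T,rect(cast(c,uv,18)))
    up[q]=(255,0,255); cv2.imwrite(f"pics/l_{n}.png",up[4*y0-40:4*y1+40,4*x0-40:4*x1+40])
a,b=[cv2.resize(cv2.imread(f"pics/l_{n}.png"),(390,390)) for n in("top","scene")]; cv2.imwrite("pics/l2.png",np.hstack([a,b]))
```

```text
top 146 [580.02 245.47  74.09  50.28 -74.17]
top 150 [579.85 245.34  72.27  48.4  -74.38]
top 154 [579.85 245.33  70.3   46.81 -74.44]
scene 146 [581.67 245.68  72.79  48.92 -73.73]
scene 150 [563.17 254.27  45.43  18.73 -81.56]
scene 154 [602.98 223.2   14.82  14.14  54.65]
```

View pics/l2.png

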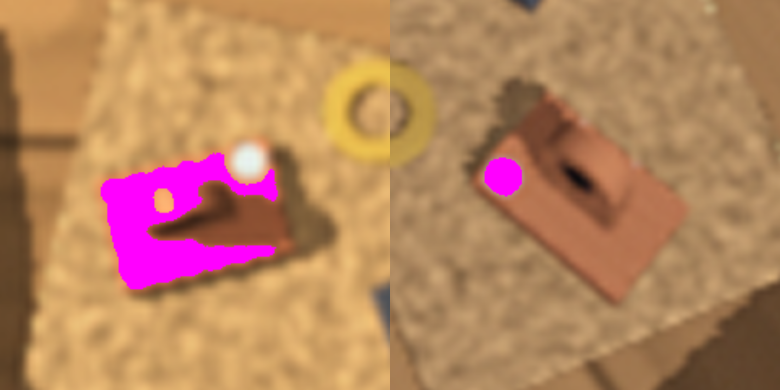

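```bash
cat >> h.py <<'E'
def go(target,yawy=None):
    """target TCP xyz; yawy = desired world heading (deg) of tool y, mod 180"""
    o=bot.get_obs(); M=R.from_euler("xyz",o["tcp_rot"]).as_matrix()
    cur=np.degrees(np.arctan2(M[1,1],M[0,1])); 
    print("t",round(o["time"],2),"pos",o["tool_pos"].round(1),"x-axis",M[:,0].round(4),"yhead",cur.round(2),"j",np.round(o["joint_positions"],2),"F",np.round(o["contact_force"],1),"w",round(o["grip_width"],1))
    print("shift cm",((np.array(target)-o["tool_pos"])@M/10).round(2))
    if yawy is not None:
        d=(yawy-cur+90)%180-90; print("turn deg about tool x:",round(-d,2), "alt", round(-d+180,1),round(-d-180,1))
E
python3 - <<'E'
from h import *
M=R.from_euler("xyz",bot.get_obs()["tcp_rot"]).as_matrix(); print(M.round(3))
go([580.5,245.3,330],15.8); go([480,-150,330],0)
E
```

```text
[[-0.     0.252 -0.968]
 [ 0.    -0.968 -0.252]
 [-1.    -0.    -0.   ]]
t 0.35 pos [ 132.3 -508.   404.6] x-axis [-1.e-04  3.e-04 -1.e+00] yhead -75.4 j [-1.46  0.34  1.52 -0.    1.28 -0.15] F [ 0.3 -0.  -0.2] w 91.6
shift cm [  7.48 -61.6  -62.36]
turn deg about tool x: 88.8 alt 268.8 -91.2
t 0.35 pos [ 132.3 -508.   404.6] x-axis [-1.e-04  3.e-04 -1.e+00] yhead -75.4 j [-1.46  0.34  1.52 -0.    1.28 -0.15] F [ 0.3 -0.  -0.2] w 91.6
shift cm [  7.47 -25.88 -42.67]
turn deg about tool x: -75.4 alt 104.6 -255.4
```

arm_command:
  moves:
    - [1,-2.5,-4.3,-5,1]
    - [2,-5,-8.5,-12,1]
    - [3,-7.8,-12.8,-20,1]
    - [4,-10.4,-17,-28,1]
    - [5,-13,-21.5,-36,1]
    - [6,-15.6,-26,-42,1]
    - [6,-18.2,-30,-48,1]
    - [6,-20.8,-34,-54,1]
    - [6,-23.5,-38.5,-58,1]
    - [6,-26,-43,-60,1]

```text
time: 1.35
tool_pos: [478.0, -152.0, 344.8]
tcp_rot: [2.044, 1.571, 0.207]
contact_force: [0.4, -0.3, -0.3]
grip_width: 91.8
```

Run:
```python
from h import *
go([580.5,245.3,300],15.8)
```

```text
t 1.35 pos [ 478.  -152.   344.8] x-axis [ 2.e-04  0.e+00 -1.e+00] yhead -15.25 j [-0.46  0.36  1.68  0.    1.1  -0.19] F [ 0.4 -0.3 -0.3] w 91.8
shift cm [  4.49  -0.56 -41.02]
turn deg about tool x: -31.05 alt 149.0 -211.0
```

arm_command:
  moves:
    - [0.5,0,-4,-4,1]
    - [1,-0.1,-8.5,-8,1]
    - [1.5,-0.2,-13,-12,1]
    - [2,-0.3,-17.5,-16,1]
    - [2.5,-0.4,-22,-20,1]
    - [3,-0.5,-26.5,-24,1]
    - [3.5,-0.56,-31,-28,1]
    - [4,-0.56,-35.5,-31,1]
    - [4.5,-0.56,-39,-31,1]
    - [4.5,-0.56,-41,-31,1]

```text
time: 2.35
tool_pos: [580.3, 247.9, 298.8]
tcp_rot: [-2.045, 1.57, 2.945]
contact_force: [-0.2, -0.2, 0.4]
grip_width: 91.9
```

Run:
```python
from h import *
go([580.5,245.3,201.2],15.8)
c=bot.capture("scene"); cv2.imwrite("pics/s1.png",cv2.resize(c["frame"][220:400,250:450],None,fx=3,fy=3,interpolation=cv2.INTER_CUBIC))
```

```text
t 2.35 pos [580.3 247.9 298.8] x-axis [-9.e-04  2.e-04 -1.e+00] yhead 15.89 j [0.28 0.63 1.35 0.   1.16 0.  ] F [-0.2 -0.2  0.4] w 91.9
shift cm [ 9.76 -0.05  0.26]
turn deg about tool x: 0.09 alt 180.1 -179.9
```

View pics/s1.png

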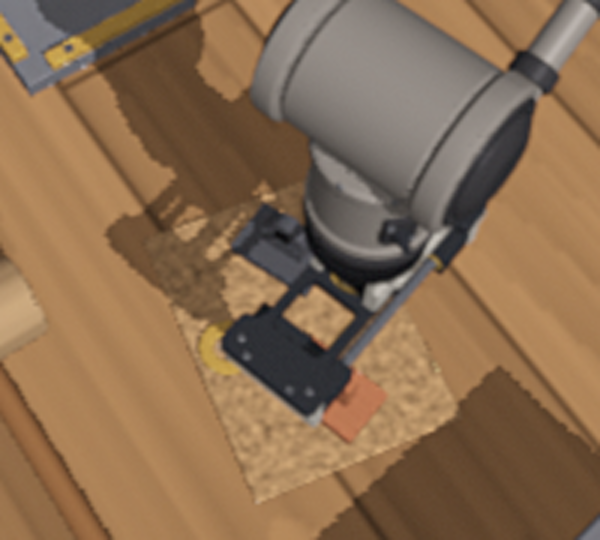

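arm_command:
  moves:
    - [3,0,0.25,0,1]
    - [6,0,0.25,0,1]
    - [8.5,0,0.25,0,1]
    - [9.3,-0.05,0.25,0,1]
    - [9.6,-0.05,0.25,0,1]
    - [9.6,-0.05,0.25,0,1]

```text
time: 3.0
tool_pos: [581.2, 247.1, 203.8]
tcp_rot: [2.217, 1.568, 0.924]
contact_force: [-0.7, -0.3, -0.2]
grip_width: 91.3
```

Run:
```python
from h import *
go([580.5,245.3,201.2],15.8)
c=bot.capture("scene"); cv2.imwrite("pics/s2.png",cv2.resize(c["frame"][260:400,290:450],None,fx=4,fy=4,interpolation=cv2.INTER_CUBIC))
```

```text
t 3.0 pos [581.2 247.1 203.8] x-axis [ 0.0014  0.0019 -1.    ] yhead 15.92 j [0.28 0.74 1.44 0.   0.97 0.  ] F [-0.7 -0.3 -0.2] w 91.3
shift cm [ 0.26 -0.12  0.15]
turn deg about tool x: 0.12 alt 180.1 -179.9
```

View pics/s2.png

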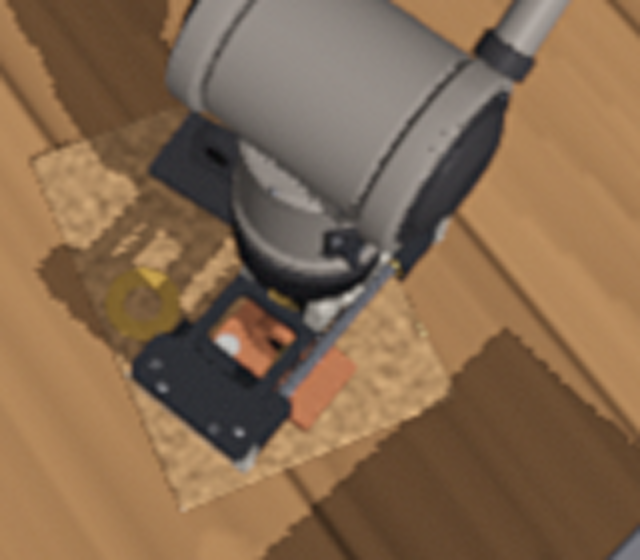

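The scene view shows the copper lug (around pixel 330,350 of the crop) between the open fingers, dab at (228,343). Close on it.

arm_command:
  moves:
    - [0.2,-0.1,0.15,0,0.7]
    - [0.2,-0.1,0.15,0,0.5]
    - [0.2,-0.1,0.15,0,0.3]
    - [0.2,-0.1,0.15,0,0.2]
    - [0.2,-0.1,0.15,0,0.1]
    - [0.2,-0.1,0.15,0,0]
    - [0.2,-0.1,0.15,0,0]
    - [0.2,-0.1,0.15,0,0]
    - [0.2,-0.1,0.15,0,0]
    - [0.2,-0.1,0.15,0,0]

```text
time: 4.05
tool_pos: [580.8, 245.5, 202.4]
tcp_rot: [2.044, 1.568, 0.751]
contact_force: [-0.1, -0.5, -0.4]
grip_width: 16.6
```

Run:
```python
from h import *
go([580.5,245.3,201.2],15.8)
```

```text
t 4.05 pos [580.8 245.5 202.4] x-axis [ 0.0024  0.0022 -1.    ] yhead 15.92 j [ 0.28  0.74  1.44  0.    0.96 -0.  ] F [-0.1 -0.5 -0.4] w 16.6
shift cm [ 0.12 -0.03  0.01]
turn deg about tool x: 0.12 alt 180.1 -179.9
```

arm_command:
  moves:
    - [0.1,0,0,0,0]
    - [0.1,0,0,0,0]
    - [0.1,0,0,0,0]
    - [0.1,0,0,0,0]

```text
time: 4.45
tool_pos: [580.7, 245.4, 202.0]
tcp_rot: [2.024, 1.568, 0.732]
contact_force: [-1.4, 0.4, 6.6]
grip_width: 11.8
```

arm_command:
  moves:
    - [-0.3,0,0,0,0]
    - [-1,0,0,0,0]
    - [-2,0,0,0,0]
    - [-3.5,0,0,0,0]
    - [-5,0,0,0,0]
    - [-6.5,0,0,0,0]
    - [-7.5,0,0,0,0]
    - [-8,0,0,0,0]
    - [-8,0,0,0,0]

```text
time: 5.35
tool_pos: [580.6, 245.3, 283.0]
tcp_rot: [1.878, 1.566, 0.585]
contact_force: [-0.1, -0.5, -4.7]
grip_width: 11.9
```

Run:
```python
from h import *
go([575,-158,262],90)
c=bot.capture("scene"); cv2.imwrite("pics/s3.png",cv2.resize(c["frame"][230:400,270:450],None,fx=3,fy=3,interpolation=cv2.INTER_CUBIC))
```

```text
t 5.35 pos [580.6 245.3 283. ] x-axis [ 0.0039  0.0026 -1.    ] yhead 15.92 j [ 0.28  0.64  1.38  0.    1.12 -0.  ] F [-0.1 -0.5 -4.7] w 11.9
shift cm [  1.99 -11.62  38.63]
turn deg about tool x: -74.08 alt 105.9 -254.1
```

View pics/s3.png

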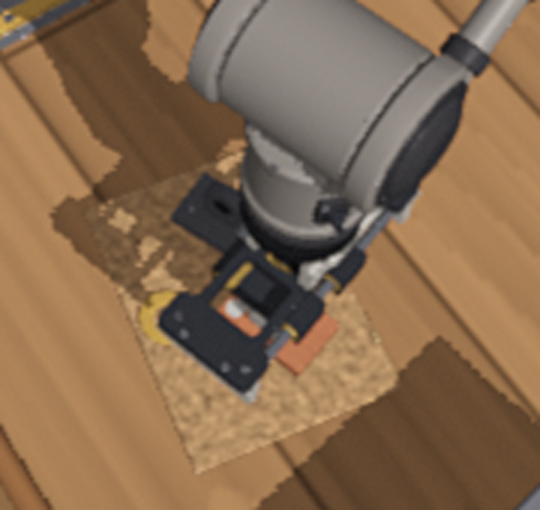

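arm_command:
  moves:
    - [0,-0.6,2,-4,0]
    - [0,-1.8,6,-11,0]
    - [0,-3,10,-18,0]
    - [0,-4.2,14,-25,0]
    - [0,-5.4,18,-32,0]
    - [0,-6.6,22,-39,0]
    - [0,-7.8,26,-46,0]
    - [0,-9,30,-53,0]
    - [0.5,-9.9,33,-60,0]
    - [0.5,-10.5,35,-65,0]

```text
time: 6.4
tool_pos: [574.9, -122.6, 274.8]
tcp_rot: [1.654, 1.568, 1.499]
contact_force: [0.5, 0.5, -5.0]
grip_width: 11.8
```

Run:
```python
from h import *
go([562,-172,262],90.1)
```

```text
t 6.4 pos [ 574.9 -122.6  274.8] x-axis [ 2.0e-04  2.5e-03 -1.0e+00] yhead 81.07 j [-0.34  0.58  1.52  0.    1.04 -1.76] F [ 0.5  0.5 -5. ] w 11.8
shift cm [ 1.27 -5.08 -0.51]
turn deg about tool x: -9.03 alt 171.0 -189.0
```

arm_command:
  moves:
    - [0.2,-1,-0.1,-2,0]
    - [0.5,-2.5,-0.3,-5,0]
    - [0.9,-4,-0.5,-8,0]
    - [1.2,-5,-0.5,-9,0]
    - [1.2,-5,-0.5,-9,0]
    - [1.2,-5,-0.5,-9,0]

```text
time: 7.0
tool_pos: [562.1, -171.0, 262.2]
tcp_rot: [1.833, 1.567, 1.833]
contact_force: [-0.1, 0.8, -5.1]
grip_width: 11.8
```

Run:
```python
from h import *
go([562,-172,222],90.1)
for n,b in(("scene",(160,270,220,340)),("top",(180,280,345,445))):
    c=bot.capture(n); cv2.imwrite(f"pics/{n}4.png",cv2.resize(c["frame"][b[0]:b[1],b[2]:b[3]],None,fx=4,fy=4,interpolation=cv2.INTER_CUBIC))
a,b=[cv2.imread(f"pics/{n}4.png") for n in("scene","top")]; b=b[:,:]
h=440; a=cv2.resize(a,(400,int(a.shape[0]*400/a.shape[1])));b=cv2.resize(b,(400,int(b.shape[0]*400/b.shape[1])))
k=max(len(a),len(b)); p=lambda i:cv2.copyMakeBorder(i,0,k-len(i),0,0,0)
cv2.imwrite("pics/st4.png",np.hstack([p(a),p(b)]))
```

```text
t 7.0 pos [ 562.1 -171.   262.2] x-axis [-9.0e-04  3.4e-03 -1.0e+00] yhead 90.0 j [-0.43  0.6   1.53  0.    1.02 -2.  ] F [-0.1  0.8 -5.1] w 11.8
shift cm [ 4.02 -0.11 -0.01]
turn deg about tool x: -0.1 alt 179.9 -180.1
```

View pics/st4.png

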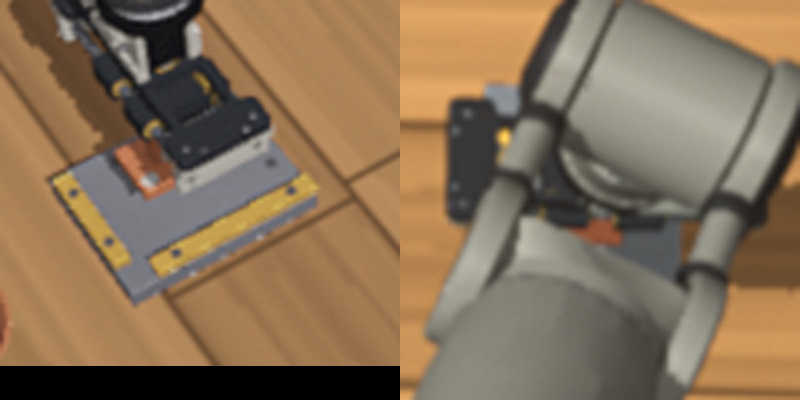

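arm_command:
  moves:
    - [0.8,-0.05,0,0,0]
    - [2,-0.1,0,0,0]
    - [3,-0.1,0,0,0]
    - [3.8,-0.1,0,0,0]
    - [4.2,-0.1,0,0,0]
    - [4.2,-0.1,0,0,0]

```text
time: 7.7
tool_pos: [562.1, -171.4, 219.7]
tcp_rot: [1.985, 1.567, 1.986]
contact_force: [0.0, -0.7, -4.5]
grip_width: 11.8
```

arm_command:
  moves:
    - [0.1,0,0,0,0]
    - [0.2,0,0,0,0]
    - [0.2,0,0,0,0]

```text
time: 8.0
tool_pos: [562.2, -171.4, 217.9]
tcp_rot: [1.897, 1.567, 1.898]
contact_force: [-0.0, -0.2, -4.6]
grip_width: 11.6
```

arm_command:
  moves:
    - [0.1,0,0,0,0]
    - [0.15,0,0,0,0]
    - [0.15,0,0,0,0]

```text
time: 8.3
tool_pos: [562.2, -171.4, 216.4]
tcp_rot: [1.897, 1.567, 1.898]
contact_force: [-0.4, 0.7, -5.6]
grip_width: 12.4
```

arm_command:
  moves:
    - [0.05,0,0,0,0]
    - [0.1,0,0,0,0]
    - [0.1,0,0,0,0]

```text
time: 8.6
tool_pos: [562.2, -171.4, 216.0]
tcp_rot: [1.799, 1.568, 1.801]
contact_force: [-2.3, 1.2, 2.9]
grip_width: 12.0
```

arm_command:
  moves:
    - [0,0.2,0.2,0,0]
    - [0,0.5,0.5,0,0]
    - [0,0.9,0.9,0,0]
    - [0,1.3,1.3,0,0]
    - [0,1.6,1.6,0,0]
    - [0,1.7,1.7,0,0]
    - [0,1.8,1.8,0,0]
    - [0,1.8,1.8,0,0]

```text
time: 9.4
tool_pos: [580.3, -153.2, 216.0]
tcp_rot: [1.699, 1.567, 1.701]
contact_force: [1.8, 0.6, -2.4]
grip_width: 11.4
```

Run:
```python
from h import *
go([586.2,-148.2,216],90.1)
c=bot.capture("scene"); cv2.imwrite("pics/s5.png",cv2.resize(c["frame"][180:260,225:325],None,fx=6,fy=6,interpolation=cv2.INTER_CUBIC))
```

```text
t 9.4 pos [ 580.3 -153.2  216. ] x-axis [-4.0e-04  3.4e-03 -1.0e+00] yhead 90.08 j [-0.39  0.68  1.53  0.    0.94 -1.96] F [ 1.8  0.6 -2.4] w 11.4
shift cm [0.01 0.5  0.59]
turn deg about tool x: -0.02 alt 180.0 -180.0
```

View pics/s5.png

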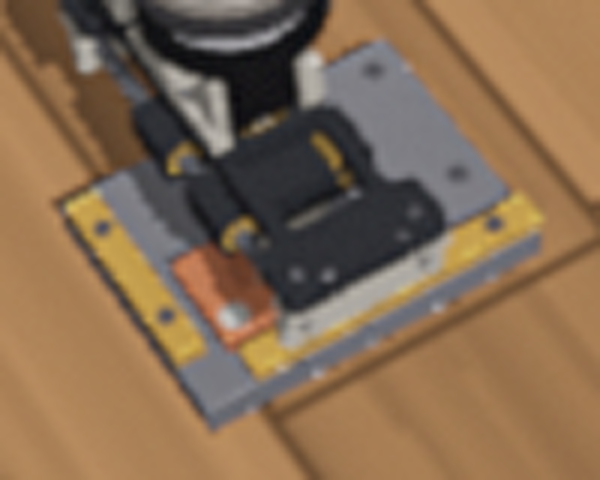

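arm_command:
  moves:
    - [0,0.1,0.1,0,0]
    - [0,0.2,0.2,0,0]
    - [0,0.3,0.3,0,0]
    - [0,0.3,0.3,0,0]

```text
time: 9.85
tool_pos: [583.4, -150.0, 216.1]
tcp_rot: [1.621, 1.567, 1.622]
contact_force: [-0.5, -0.7, -1.8]
grip_width: 11.4
```

arm_command:
  moves:
    - [0,0.05,0.05,0,0]
    - [0,0.1,0.1,0,0]
    - [0,0.1,0.1,0,0]

```text
time: 10.15
tool_pos: [584.1, -149.3, 216.0]
tcp_rot: [1.934, 1.568, 1.936]
contact_force: [-4.0, -4.5, -0.4]
grip_width: 11.9
```

arm_command:
  moves:
    - [0,0.05,0.05,0,0]
    - [0,0.1,0.1,0,0]
    - [0,0.1,0.1,0,0]

```text
time: 10.45
tool_pos: [584.6, -149.0, 216.0]
tcp_rot: [2.604, 1.567, 2.606]
contact_force: [-4.9, -5.9, -0.5]
grip_width: 11.9
```

arm_command:
  moves:
    - [0,0.1,0,0,0]
    - [0,0.1,0,0,0]
    - [0,0.1,0,0,0]

```text
time: 10.75
tool_pos: [584.6, -148.8, 216.1]
tcp_rot: [3.051, 1.568, 3.053]
contact_force: [-2.9, -6.0, -2.7]
grip_width: 12.0
```

arm_command:
  moves:
    - [0,0.05,0.1,0,0]
    - [0,0.05,0.1,0,0]
    - [0,0.05,0.1,0,0]

```text
time: 11.05
tool_pos: [585.2, -148.7, 216.1]
tcp_rot: [-3.086, 1.567, -3.083]
contact_force: [-5.0, -4.4, 0.3]
grip_width: 12.1
```

Run:
```python
from h import *
go([586.2,-148.2,216],90.1)
print(bot.get_obs()["moment"].round(2))
c=bot.capture("scene"); cv2.imwrite("pics/s6.png",cv2.resize(c["frame"][200:260,230:310],None,fx=10,fy=10,interpolation=cv2.INTER_CUBIC))
```

```text
t 11.05 pos [ 585.2 -148.7  216.1] x-axis [-4.e-03 -2.e-04 -1.e+00] yhead 90.15 j [-0.38  0.68  1.51 -0.    0.95 -1.95] F [-5.  -4.4  0.3] w 12.1
shift cm [0.01 0.05 0.1 ]
turn deg about tool x: 0.05 alt 180.0 -180.0
[-0.62  0.66  0.19]
```

View pics/s6.png

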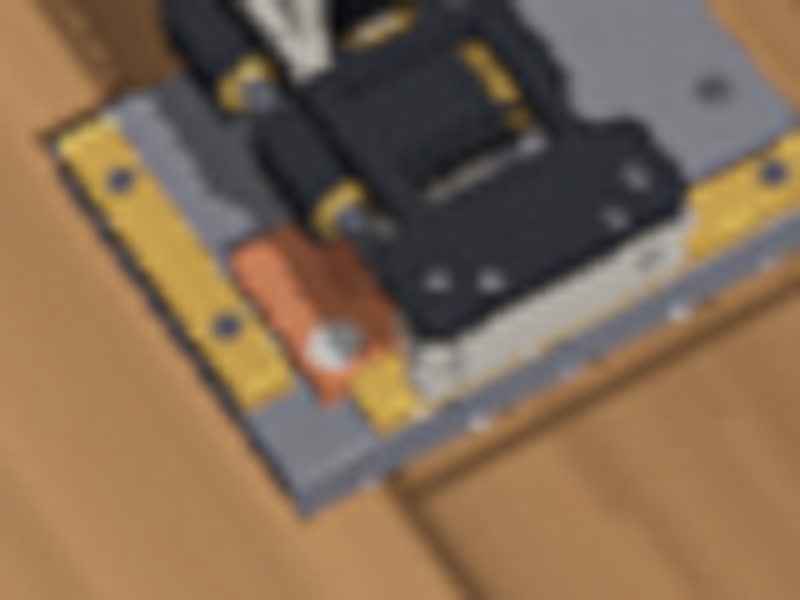

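arm_command:
  moves:
    - [-0.02,-0.04,0.05,0,0]
    - [-0.02,-0.04,0.1,0,0]
    - [-0.02,-0.04,0.15,0,0]
    - [-0.02,-0.04,0.2,0,0]

```text
time: 11.5
tool_pos: [587.3, -148.9, 216.1]
tcp_rot: [3.114, 1.567, 3.116]
contact_force: [-1.1, 0.5, -3.9]
grip_width: 11.8
```

arm_command:
  moves:
    - [0,0,0.05,0,0]
    - [0,0,0.1,0,0]
    - [0,0,0.15,0,0]
    - [0,0,0.15,0,0]

```text
time: 11.9
tool_pos: [588.5, -148.9, 216.1]
tcp_rot: [3.088, 1.565, 3.091]
contact_force: [-5.0, -2.0, 0.4]
grip_width: 12.0
```

arm_command:
  moves:
    - [-0.02,0,0.05,0,0]
    - [-0.02,0,0.1,0,0]
    - [-0.02,0,0.15,0,0]
    - [-0.02,0,0.15,0,0]

```text
time: 12.3
tool_pos: [589.1, -148.9, 216.2]
tcp_rot: [3.065, 1.562, 3.068]
contact_force: [-9.0, -1.5, 2.1]
grip_width: 11.8
```

Run:
```python
from h import *
go([586.2,-148.2,216],90.1)
print(bot.get_obs()["moment"].round(2))
c=bot.capture("scene"); cv2.imwrite("pics/s7.png",cv2.resize(c["frame"][200:260,230:310],None,fx=10,fy=10,interpolation=cv2.INTER_CUBIC))
```

```text
t 12.3 pos [ 589.1 -148.9  216.2] x-axis [-8.5e-03  6.0e-04 -1.0e+00] yhead 90.16 j [-0.37  0.69  1.5  -0.    0.96 -1.95] F [-9.  -1.5  2.1] w 11.8
shift cm [ 0.03  0.07 -0.29]
turn deg about tool x: 0.06 alt 180.1 -179.9
[-0.2   1.23  0.03]
```

View pics/s7.png

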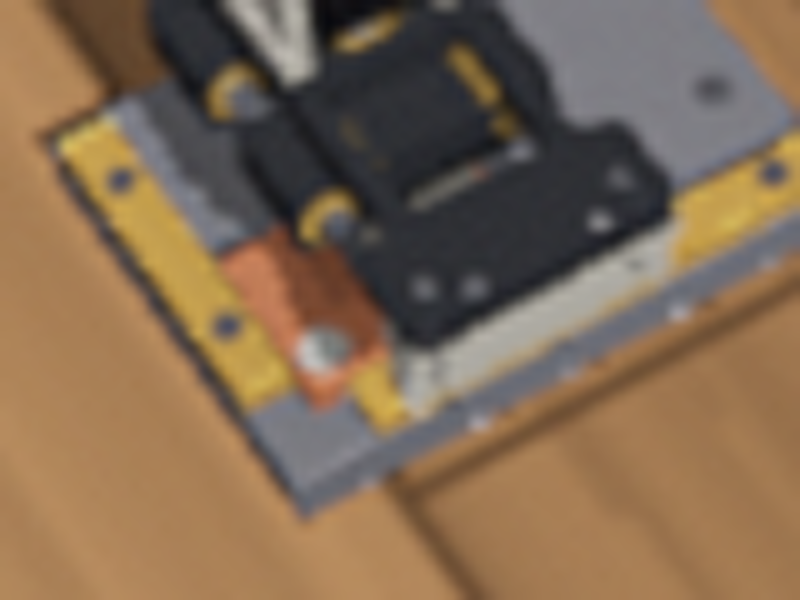

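arm_command:
  moves:
    - [0,0.05,0,0,0]
    - [0,0.1,0,0,0]
    - [0,0.15,0,0,0]
    - [0,0.15,0,0,0]

```text
time: 12.75
tool_pos: [589.1, -148.5, 216.3]
tcp_rot: [-2.975, 1.562, -2.972]
contact_force: [-4.8, -6.5, -2.2]
grip_width: 11.6
```

arm_command:
  moves:
    - [0.03,0.05,0.05,0,0]
    - [0.03,0.1,0.1,0,0]
    - [0.03,0.15,0.12,0,0]
    - [0.03,0.15,0.12,0,0]
    - [0.03,0.15,0.12,0,0]

```text
time: 13.25
tool_pos: [589.5, -148.1, 216.3]
tcp_rot: [-2.847, 1.56, -2.844]
contact_force: [-9.9, -6.4, 2.5]
grip_width: 11.7
```

Run:
```python
from h import *
go([586.2,-148.2,216],90.1)
print(bot.get_obs()["moment"].round(2))
c=bot.capture("scene"); cv2.imwrite("pics/s8.png",cv2.resize(c["frame"][200:260,230:310],None,fx=10,fy=10,interpolation=cv2.INTER_CUBIC))
```

```text
t 13.25 pos [ 589.5 -148.1  216.3] x-axis [-0.0106 -0.0032 -0.9999] yhead 90.17 j [-0.37  0.69  1.5  -0.01  0.96 -1.94] F [-9.9 -6.4  2.5] w 11.7
shift cm [ 0.03 -0.   -0.33]
turn deg about tool x: 0.07 alt 180.1 -179.9
[-1.14  1.32  0.07]
```

View pics/s8.png

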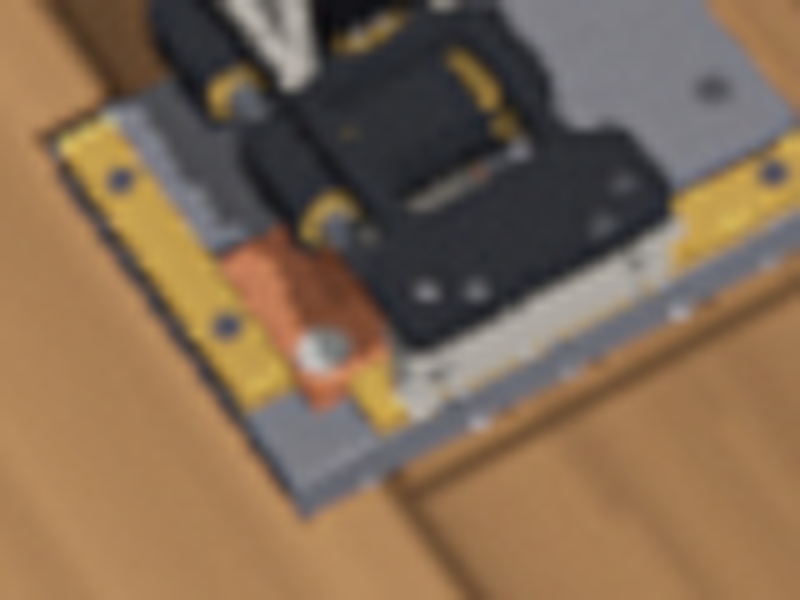

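arm_command:
  moves:
    - [-0.03,0.05,-0.05,0,0]
    - [-0.03,0.1,-0.1,0,0]
    - [-0.03,0.15,-0.1,0,0]
    - [-0.03,0.2,-0.1,0,0]
    - [-0.03,0.25,-0.1,0,0]
    - [-0.03,0.25,-0.1,0,0]

```text
time: 13.9
tool_pos: [589.0, -147.3, 216.8]
tcp_rot: [-2.444, 1.56, -2.44]
contact_force: [-1.4, -11.2, -6.1]
grip_width: 11.5
```

Run:
```python
from h import *
go([586.2,-148.2,216],90.1)
o=bot.get_obs(); M=R.from_euler("xyz",o["tcp_rot"]).as_matrix(); print("grasp",(o["tool_pos"]+M[:,0]*159.2).round(2),o["moment"].round(2))
for k in range(2):
    c=bot.capture("scene") if k else None
    f=c["frame"] if k else cv2.imread("pics/scene0.png"); c=c or bot.capture("scene")
    up=cv2.resize(f,None,fx=4,fy=4,interpolation=cv2.INTER_CUBIC); H,S,V=cv2.split(cv2.cvtColor(up,cv2.COLOR_BGR2HSV))
    b=(H>18)&(H<30)&(S>130)&(V>120); m=np.zeros_like(b); m[720:1040,920:1288]=1
    n,l,st,ce=cv2.connectedComponentsWithStats((b&m).astype(np.uint8))
    for i in 1+np.argsort(-st[1:,4])[:3]:
        P=cast(c,(np.argwhere(l==i)[:,::-1]-1.5)/4,30); print("brass",st[i,4],P.min(0).round(1),P.max(0).round(1),np.percentile(P,2,axis=0).round(1))
    if k:
        d=(S<75)&(V>150)&m; d[:,:1035]=0; d[:,1070:]=0; d[:928]=0; d[960:]=0
        P=cast(c,(np.argwhere(d)[:,::-1]-1.5)/4,32); print("dab",len(P),P.mean(0).round(1),P.min(0).round(1),P.max(0).round(1))
        up[d]=(0,255,0)
        cv2.imwrite("pics/s9.png",cv2.resize(up[800:1040,920:1240],None,fx=2.5,fy=2.5))
```

```text
t 13.9 pos [ 589.  -147.3  216.8] x-axis [-0.0084 -0.0071 -0.9999] yhead 90.2 j [-0.37  0.69  1.5  -0.01  0.96 -1.94] F [ -1.4 -11.2  -6.1] w 11.5
shift cm [ 0.08 -0.09 -0.28]
turn deg about tool x: 0.1 alt 180.1 -179.9
grasp [ 587.63 -148.45   57.59] [-2.    0.09  0.16]
brass 4789 [ 468.2 -127.1] [ 614.3 -106.4] [ 471.5 -124.8]
brass 2508 [ 624.5 -229.8] [ 640.4 -130.9] [ 625.5 -227. ]
brass 2563 [ 623.9 -229.8] [ 640.6 -130.5] [ 625.  -226.6]
brass 1481 [ 468.1 -127.1] [ 522.8 -107.1] [ 469.6 -125.1]
brass 323 [ 602.6 -123.7] [ 614.3 -106.4] [ 603.7 -123.2]
dab 140 [ 617.6 -134.3] [ 614.3 -141. ] [ 621.3 -128.2]
```

View pics/s9.png

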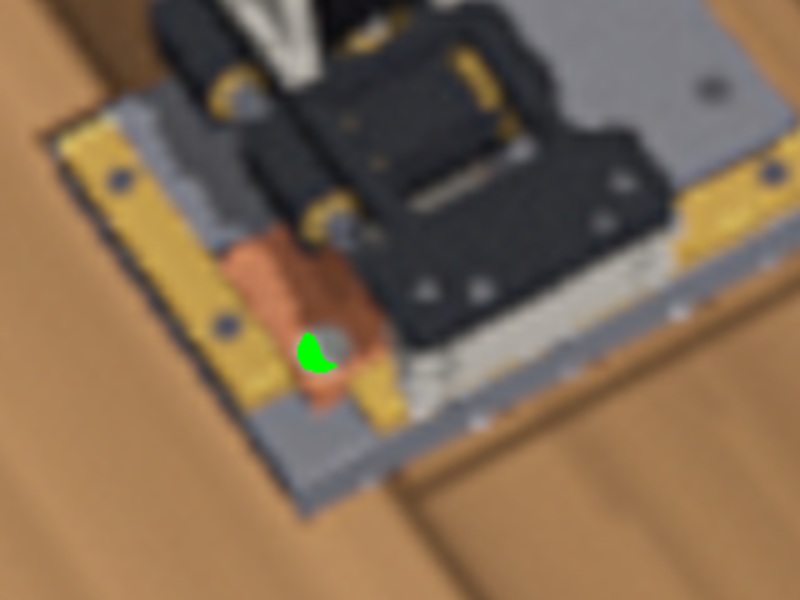

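arm_command:
  moves:
    - [0.04,-0.1,-0.03,0,0]
    - [0.08,-0.1,-0.03,0,0]
    - [0.1,-0.1,-0.03,0,0]
    - [0.12,-0.1,-0.03,0,0]
    - [0.12,-0.1,-0.03,0,0]

```text
time: 14.5
tool_pos: [588.8, -148.2, 216.2]
tcp_rot: [-2.375, 1.56, -2.372]
contact_force: [-4.0, -1.1, 4.1]
grip_width: 11.8
```

Run:
```python
from h import *
go([586.2,-148.2,216],90.1)
o=bot.get_obs(); M=R.from_euler("xyz",o["tcp_rot"]).as_matrix(); print("grasp",(o["tool_pos"]+M[:,0]*159.2).round(2),o["moment"].round(2))
print(cast(bot.capture("scene"),[[262.5,234.8]],32))
```

```text
t 14.5 pos [ 588.8 -148.2  216.2] x-axis [-0.0075 -0.0073 -0.9999] yhead 90.2 j [-0.37  0.69  1.5  -0.01  0.96 -1.94] F [-4.  -1.1  4.1] w 11.8
shift cm [ 0.02  0.   -0.26]
turn deg about tool x: 0.1 alt 180.1 -179.9
grasp [ 587.63 -149.36   57.02] [0.07 0.21 0.05]
[[ 613.59019604 -132.59624292]]
```

arm_command:
  moves:
    - [-0.02,0.1,0,0,0]
    - [-0.02,0.17,0,0,0]
    - [-0.02,0.23,0,0,0]
    - [-0.02,0.28,0,0,0]
    - [-0.02,0.28,0.05,0,0]
    - [-0.02,0.28,0.12,0,0]
    - [-0.02,0.28,0.18,0,0]
    - [-0.02,0.3,0.22,0,0]
    - [0.01,0.3,0.22,0,0]
    - [0.03,0.3,0.22,0,0]

```text
time: 15.55
tool_pos: [589.7, -146.8, 216.4]
tcp_rot: [-2.432, 1.556, -2.428]
contact_force: [-13.1, -8.9, 9.9]
grip_width: 11.6
```

Run:
```python
from h import *
go([586.2,-148.2,216],90.1)
o=bot.get_obs(); M=R.from_euler("xyz",o["tcp_rot"]).as_matrix(); print("grasp",(o["tool_pos"]+M[:,0]*159.2).round(2),o["moment"].round(2))
c=bot.capture("scene"); cv2.imwrite("pics/s10.png",cv2.resize(c["frame"][200:260,230:310],None,fx=10,fy=10,interpolation=cv2.INTER_CUBIC))
c=bot.capture("top"); cv2.imwrite("pics/t10.png",cv2.resize(c["frame"][180:280,345:445],None,fx=5,fy=5,interpolation=cv2.INTER_CUBIC))
```

```text
t 15.55 pos [ 589.7 -146.8  216.4] x-axis [-0.0115 -0.0099 -0.9999] yhead 90.22 j [-0.37  0.69  1.5  -0.02  0.96 -1.93] F [-13.1  -8.9   9.9] w 11.6
shift cm [ 0.04 -0.13 -0.35]
turn deg about tool x: 0.12 alt 180.1 -179.9
grasp [ 587.84 -148.42   57.21] [-1.67  1.8   0.03]
```

View pics/s10.png

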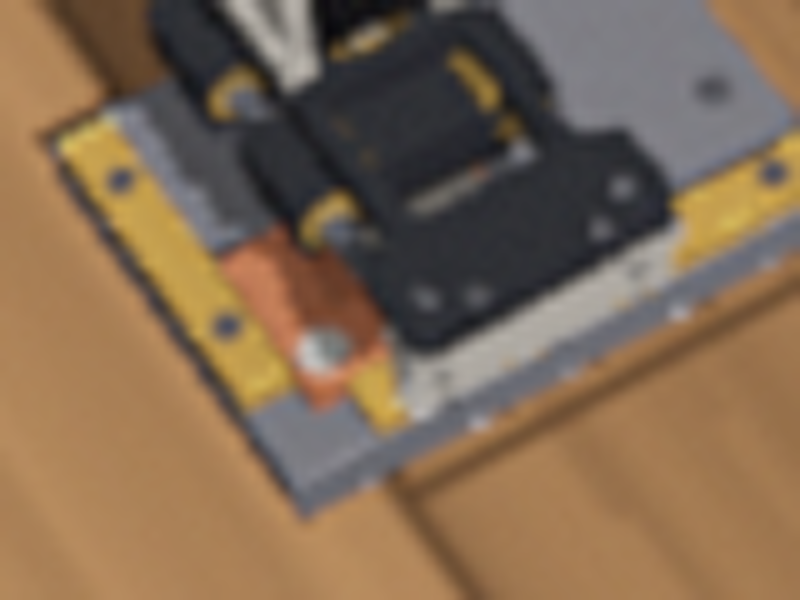

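View pics/t10.png

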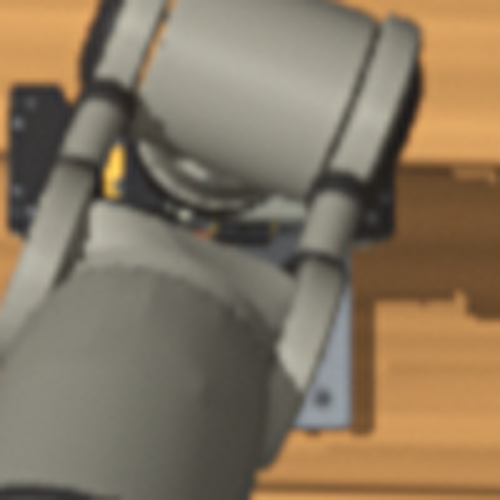

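arm_command:
  moves:
    - [0.04,-0.1,-0.1,0,0]
    - [0.06,-0.25,-0.25,0,0]
    - [0.08,-0.4,-0.4,0,0]
    - [0.1,-0.55,-0.55,0,0]
    - [0.1,-0.7,-0.7,0,0]

```text
time: 16.15
tool_pos: [583.6, -153.4, 216.2]
tcp_rot: [-2.239, 1.558, -2.235]
contact_force: [3.6, 4.1, 3.7]
grip_width: 12.0
```

```bash
cat >> h.py <<'E'
def st():
    go([586.2,-148.2,216],90.1)
    o=bot.get_obs(); M=R.from_euler("xyz",o["tcp_rot"]).as_matrix(); print("grasp",(o["tool_pos"]+M[:,0]*159.2).round(2),o["moment"].round(2))
E
python3 -c "
from h import *
st()"
```

```text
t 16.15 pos [ 583.6 -153.4  216.2] x-axis [-0.0078 -0.01   -0.9999] yhead 90.24 j [-0.38  0.68  1.51 -0.01  0.95 -1.95] F [3.6 4.1 3.7] w 12.0
shift cm [0.01 0.51 0.26]
turn deg about tool x: 0.14 alt 180.1 -179.9
grasp [ 582.38 -154.94   57.03] [ 0.98 -1.09  0.  ]
```

arm_command:
  moves:
    - [0.08,-0.1,-0.05,0,0]
    - [0.15,-0.25,-0.2,0,0]
    - [0.18,-0.45,-0.35,0,0]
    - [0.18,-0.65,-0.5,0,0]
    - [0.18,-0.85,-0.65,0,0]
    - [0.18,-1.05,-0.8,0,0]

```text
time: 16.75
tool_pos: [576.9, -162.9, 216.1]
tcp_rot: [-1.899, 1.561, -1.895]
contact_force: [5.6, 7.1, 7.8]
grip_width: 11.8
```

arm_command:
  moves:
    - [0.08,-0.1,-0.05,0,0]
    - [0.15,-0.25,-0.2,0,0]
    - [0.18,-0.45,-0.35,0,0]
    - [0.18,-0.65,-0.5,0,0]
    - [0.18,-0.85,-0.65,0,0]
    - [0.18,-1.05,-0.8,0,0]

```text
time: 17.35
tool_pos: [570.1, -172.6, 216.1]
tcp_rot: [-1.408, 1.562, -1.405]
contact_force: [5.3, 6.8, 9.6]
grip_width: 11.9
```

```bash
python3 -c "
from h import *
st()"
```

```text
t 17.35 pos [ 570.1 -172.6  216.1] x-axis [ 0.0014 -0.0086 -1.    ] yhead 90.22 j [-0.42  0.67  1.54 -0.01  0.93 -1.99] F [5.3 6.8 9.6] w 11.9
shift cm [-0.01  2.43  1.62]
turn deg about tool x: 0.12 alt 180.1 -179.9
grasp [ 570.29 -173.96   56.87] [ 1.71 -0.69 -0.14]
```

arm_command:
  moves:
    - [0.15,-0.1,0,0,0]
    - [0.25,-0.3,0,0,0]
    - [0.3,-0.5,0,0,0]
    - [0.3,-0.7,0,0,0]
    - [0.3,-0.9,0,0,0]
    - [0.3,-1.1,0,0,0]

```text
time: 17.95
tool_pos: [570.6, -180.9, 215.9]
tcp_rot: [-0.982, 1.565, -0.978]
contact_force: [-1.5, 15.2, 23.5]
grip_width: 12.0
```

```bash
python3 -c "
from h import *
st()"
```

```text
t 17.95 pos [ 570.6 -180.9  215.9] x-axis [ 0.0032 -0.0047 -1.    ] yhead 90.24 j [-0.43  0.67  1.53 -0.    0.93 -2.01] F [-1.5 15.2 23.5] w 12.0
shift cm [-0.02  3.26  1.57]
turn deg about tool x: 0.14 alt 180.1 -179.9
grasp [ 571.13 -181.62   56.74] [ 3.28  0.34 -0.01]
```

arm_command:
  moves:
    - [0.15,-0.1,0,0,0]
    - [0.25,-0.3,0,0,0]
    - [0.3,-0.5,0,0,0]
    - [0.3,-0.7,0,0,0]
    - [0.3,-0.9,0,0,0]
    - [0.3,-1.1,0,0,0]

```text
time: 18.55
tool_pos: [571.4, -189.2, 215.9]
tcp_rot: [-0.253, 1.565, -0.248]
contact_force: [-0.5, 16.0, 23.6]
grip_width: 12.0
```

```bash
python3 -c "
from h import *
st()"
```

```text
t 18.55 pos [ 571.4 -189.2  215.9] x-axis [ 0.0054 -0.0014 -1.    ] yhead 90.28 j [-0.45  0.68  1.52  0.    0.93 -2.02] F [-0.5 16.  23.6] w 12.0
shift cm [-0.01  4.09  1.5 ]
turn deg about tool x: 0.18 alt 180.2 -179.8
grasp [ 572.21 -189.42   56.71] [ 2.89  0.43 -0.07]
```

arm_command:
  moves:
    - [0.15,-0.1,0,0,0]
    - [0.25,-0.3,0,0,0]
    - [0.3,-0.5,0,0,0]
    - [0.3,-0.7,0,0,0]
    - [0.3,-0.9,0,0,0]
    - [0.3,-1.1,0,0,0]

```text
time: 19.15
tool_pos: [572.2, -197.7, 215.9]
tcp_rot: [0.187, 1.563, 0.193]
contact_force: [0.4, 15.5, 23.5]
grip_width: 11.7
```

```bash
python3 -c "
from h import *
st()"
```

```text
t 19.15 pos [ 572.2 -197.7  215.9] x-axis [ 0.0079  0.0015 -1.    ] yhead 90.32 j [-0.46  0.68  1.51  0.01  0.94 -2.04] F [ 0.4 15.5 23.5] w 11.7
shift cm [0.01 4.94 1.43]
turn deg about tool x: 0.22 alt 180.2 -179.8
grasp [ 573.44 -197.47   56.69] [ 2.67  0.33 -0.07]
```

arm_command:
  moves:
    - [-0.15,0.1,0,0.1,0]
    - [-0.3,0.5,0.1,0.2,0]
    - [-0.3,1.2,0.3,0.2,0]
    - [-0.3,2.0,0.5,0.2,0]
    - [-0.3,2.8,0.7,0.2,0]
    - [-0.3,3.5,0.9,0.2,0]
    - [-0.3,4.1,1.0,0.2,0]
    - [-0.3,4.4,1.1,0.2,0]
    - [-0.3,4.5,1.1,0.2,0]
    - [-0.3,4.5,1.1,0.2,0]

```text
time: 20.15
tool_pos: [582.9, -152.6, 219.1]
tcp_rot: [0.172, 1.563, 0.174]
contact_force: [0.2, -0.2, -4.9]
grip_width: 11.8
```

```bash
python3 -c "
from h import *
st()"
```

```text
t 20.15 pos [ 582.9 -152.6  219.1] x-axis [ 0.0079  0.0014 -1.    ] yhead 90.13 j [-0.38  0.67  1.52  0.01  0.94 -1.96] F [ 0.2 -0.2 -4.9] w 11.8
shift cm [0.31 0.44 0.33]
turn deg about tool x: 0.03 alt 180.0 -180.0
grasp [ 584.16 -152.43   59.89] [ 0.11 -0.12 -0.02]
```

arm_command:
  moves:
    - [0.15,0,0,0,0]
    - [0.27,0,0,0,0]
    - [0.3,0.1,0.08,0,0]
    - [0.3,0.2,0.16,0,0]
    - [0.3,0.28,0.22,0,0]
    - [0.3,0.36,0.22,0,0]
    - [0.3,0.42,0.22,0,0]
    - [0.3,0.42,0.28,0,0]
    - [0.3,0.42,0.34,0,0]
    - [0.3,0.42,0.38,0,0]

```text
time: 21.15
tool_pos: [586.3, -148.9, 216.0]
tcp_rot: [0.128, 1.564, 0.131]
contact_force: [-2.7, -4.9, -4.3]
grip_width: 11.7
```

```bash
python3 -c "
from h import *
st()"
```

```text
t 21.15 pos [ 586.3 -148.9  216. ] x-axis [ 6.3e-03  8.0e-04 -1.0e+00] yhead 90.15 j [-0.38  0.68  1.52  0.    0.94 -1.95] F [-2.7 -4.9 -4.3] w 11.7
shift cm [-0.    0.07 -0.01]
turn deg about tool x: 0.05 alt 180.1 -179.9
grasp [ 587.32 -148.74   56.78] [-0.86  0.49  0.18]
```

arm_command:
  moves:
    - [0,0.08,0,0,0]
    - [0,0.15,0,0,0]
    - [0,0.2,0.02,0,0]
    - [0,0.22,0.08,0,0]
    - [0,0.22,0.15,0,0]
    - [0,0.22,0.2,0,0]
    - [0.06,0.22,0.2,0,0]
    - [0.12,0.22,0.2,0,0]
    - [0.17,0.22,0.2,0,0]
    - [0.17,0.22,0.2,0,0]

```text
time: 22.15
tool_pos: [587.1, -148.3, 216.0]
tcp_rot: [-0.503, 1.567, -0.5]
contact_force: [-12.5, -9.5, 10.4]
grip_width: 11.6
```

Run:
```python
from h import *
st()
c=bot.capture("scene"); cv2.imwrite("pics/s11.png",cv2.resize(c["frame"][200:260,230:310],None,fx=10,fy=10,interpolation=cv2.INTER_CUBIC)); st()
```

```text
t 22.15 pos [ 587.1 -148.3  216. ] x-axis [ 0.0034 -0.0019 -1.    ] yhead 90.16 j [-0.37  0.68  1.51 -0.    0.94 -1.95] F [-12.5  -9.5  10.4] w 11.6
shift cm [-0.    0.01 -0.09]
turn deg about tool x: 0.06 alt 180.1 -179.9
grasp [ 587.63 -148.64   56.78] [-1.44  1.92  0.22]
t 22.2 pos [ 587.1 -148.4  216. ] x-axis [ 0.0033 -0.0019 -1.    ] yhead 90.16 j [-0.37  0.68  1.51 -0.    0.94 -1.95] F [-11.8 -10.5   9.9] w 11.6
shift cm [-0.    0.02 -0.09]
turn deg about tool x: 0.06 alt 180.1 -179.9
grasp [ 587.6  -148.66   56.77] [-1.45  1.85  0.19]
```

View pics/s11.png

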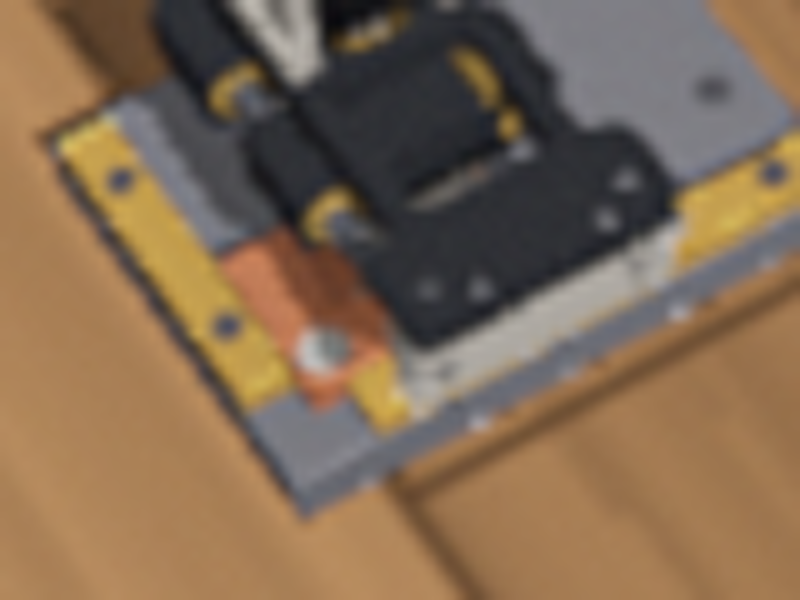

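arm_command:
  moves:
    - [0.08,0.1,0.1,-0.1,0]
    - [0.1,0.14,0.13,-0.2,0]
    - [0.13,0.16,0.14,-0.2,0]
    - [0.15,0.16,0.14,-0.2,0]
    - [0.15,0.16,0.14,-0.2,0]
    - [0.15,0.16,0.14,-0.2,0]

```text
time: 22.8
tool_pos: [587.5, -148.0, 216.0]
tcp_rot: [-1.28, 1.567, -1.273]
contact_force: [-10.9, -8.4, 8.5]
grip_width: 11.6
```

Run:
```python
from h import *
st()
c=bot.capture("scene"); cv2.imwrite("pics/s12.png",cv2.resize(c["frame"][120:400,200:420],None,fx=2.5,fy=2.1,interpolation=cv2.INTER_CUBIC)); st()
```

```text
t 22.8 pos [ 587.5 -148.   216. ] x-axis [ 0.0011 -0.0037 -1.    ] yhead 90.35 j [-0.37  0.68  1.51 -0.    0.95 -1.95] F [-10.9  -8.4   8.5] w 11.6
shift cm [ 0.   -0.02 -0.13]
turn deg about tool x: 0.25 alt 180.3 -179.7
grasp [ 587.64 -148.58   56.85] [-1.08  1.49 -0.  ]
t 22.85 pos [ 587.5 -148.   216. ] x-axis [ 0.0012 -0.0037 -1.    ] yhead 90.35 j [-0.37  0.68  1.51 -0.    0.95 -1.95] F [-10.9  -6.6   8.8] w 11.9
shift cm [ 0.   -0.02 -0.13]
turn deg about tool x: 0.25 alt 180.2 -179.8
grasp [ 587.64 -148.58   56.84] [-1.12  1.49  0.09]
```

View pics/s12.png

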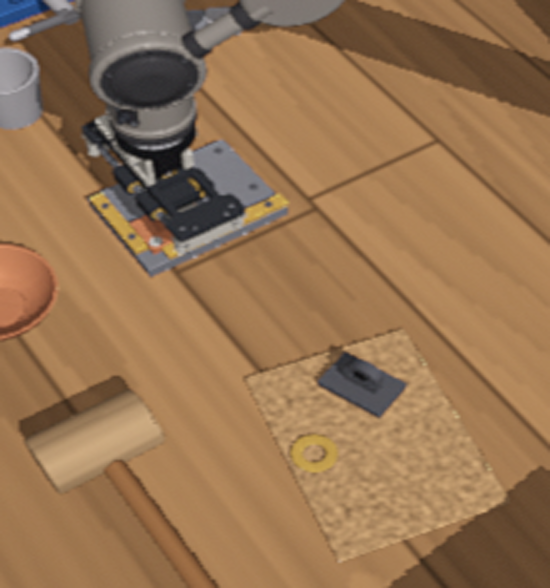

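arm_command:
  moves:
    - [0.1,0.15,0.12,0,0]
    - [0.12,0.2,0.16,0,0]
    - [0.15,0.25,0.19,0,0]
    - [0.19,0.27,0.19,0,0]
    - [0.19,0.27,0.19,0,0]
    - [0.19,0.27,0.19,0,0]

```text
time: 23.45
tool_pos: [588.0, -147.4, 216.1]
tcp_rot: [-1.816, 1.564, -1.81]
contact_force: [-13.3, -11.6, 11.5]
grip_width: 11.8
```

Run:
```python
from h import *
st()
c=bot.capture("scene"); cv2.imwrite("pics/s13.png",cv2.resize(c["frame"][200:260,230:310],None,fx=10,fy=10,interpolation=cv2.INTER_CUBIC)); st()
```

```text
t 23.45 pos [ 588.  -147.4  216.1] x-axis [-0.0017 -0.007  -1.    ] yhead 90.34 j [-0.37  0.68  1.51 -0.01  0.95 -1.94] F [-13.3 -11.6  11.5] w 11.8
shift cm [ 0.01 -0.08 -0.18]
turn deg about tool x: 0.24 alt 180.2 -179.8
grasp [ 587.73 -148.47   56.9 ] [-1.63  1.9   0.02]
t 23.5 pos [ 588.  -147.4  216.1] x-axis [-0.0016 -0.007  -1.    ] yhead 90.34 j [-0.37  0.68  1.51 -0.01  0.95 -1.94] F [-13.3 -10.2  12. ] w 11.9
shift cm [ 0.01 -0.08 -0.18]
turn deg about tool x: 0.24 alt 180.2 -179.8
grasp [ 587.74 -148.49   56.93] [-1.62  1.95  0.03]
```

View pics/s13.png

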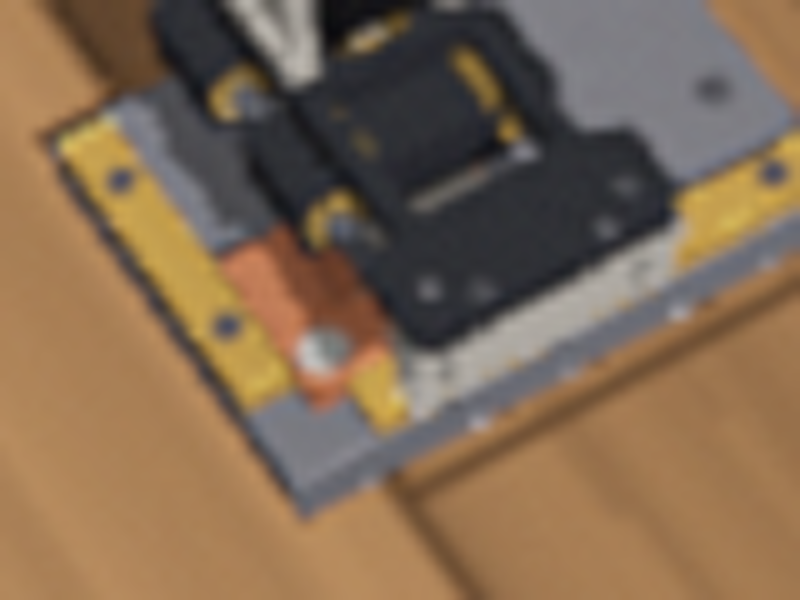

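The lug (copper, pixels 220–390 by 230–405 in the crop) sits with no gap at the end stop, the dab corner at the stops' corner. The forces are steady at about 13 N on x, 11 N on y and 12 N down, and there is almost no yaw moment, so I'm handing it in.

```bash
python3 -c "
from plant import bot
print(bot.close_job())"
```

```text
the job is handed in; nothing more can be done
None
```

I gripped the copper lug by its ear, carried it to the jig and laid it flat with the dabbed corner towards the stops. I then slid it home slowly and handed in at 23.5 s, still holding it pressed against both stops.

**Last checks**
- **Push:** steady at about 13 N on the end stop, 10–12 N on the long stop and 12 N downward, with almost no twisting moment. The grip was 11.9 mm wide on the 12 mm ear.
- **Repeatability:** after I slid the lug back and pressed it home again, it stopped within about 0.2 mm of the same place.
- **End stop:** the last picture shows no gap there.
- **Other things:** the steel lug, washer and mallet looked unmoved in the wide picture taken 0.7 s before the end. I did not check the hammer, brush, bowl and tin separately.

**What disagreed or went wrong**
- **Long stop not seen:** the camera cannot see into that gap, so flushness there rests on force. The lug resisted about 11 N sideways while its weight was off the bed, so it was against the stop.
- **Tool tilt:** repeated pushing had tilted the tool by almost 0.9°, which could have lifted one side of the lug. I slid it back across the bed to take the tilt out and pressed it home again. It ended at about 0.4°.
- **Position:** home came out within about 1.5 mm of my first camera estimate, inside the stated 2 mm calibration. A by-eye fix on the paint dab came out 2–3 mm off in x, and I put more trust in the contact forces.

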